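# Crank the salad spinner

## Task

Fit the loose hand crank onto the square drive shaft in the middle of the salad spinner's lid, pushed fully home, then wind it clockwise (seen from above) through at least two full turns. Leave the crank sitting on the shaft, at rest, and leave everything else on the table where it is.

Things in the scene. Friction and masses are not known exactly. Their poses are not given: they have to be found in the camera images.
- drive (a joint): Turn of the spinner's square shaft in rad: 0 at the start, growing as the shaft turns clockwise seen from above, 6.283 for each full turn. It has no stops, turns with light friction (about 0.06 N m plus 0.02 N m per rad/s) and stays where it is left.
- seat (a point): Point on the shaft's vertical axis at the top face of the boss (52 mm across) where the crank's hub comes to rest, 156 mm above the table. z up; x and y square to the shaft's flats, turning with it. The steel shaft stands 26 mm above this point: 18 mm square for the lower 14 mm, then tapering to 8 mm square at the tip.
- spinner: Salad spinner: round clear tub (white ribbed basket inside) with grey lid, fixed to the table, on either side of it. Origin under its centre. 224 mm in diameter at the lid, whose top is 132 mm high at the rim and 150 mm in the middle, where the square shaft stands up.
- hub (a point): Centre of the loose crank's hub, half-way up: an aluminium block 44 x 44 mm, 40 mm high, with a centred square socket 21 mm wide, 28 mm deep, open below. z up, x along the arm towards the knob, hub faces and socket sides square to x and y. The arm, 16 mm wide, leaves the +x face 27 to 37 mm above the underside. The socket fits the shaft in any of four quarter turns, with 10 degrees of play either way.
- hub_bottom (a point): Centre of the underside of the crank's hub (20 mm below hub), at the mouth of the socket; same axes. Fully home it coincides with seat.
- knob_mid (a point): Middle of the crank's upright black knob, 80 mm along +x from the hub's axis and 60 mm above the hub's underside; same axes as the hub. The knob is a round post 23 mm in diameter, reaching from 38 to 82 mm above the hub's underside, and turns freely on its own pin.
- mug: White mug, 72 mm in diameter, 85 mm high, standing between the spinner and the crank. Origin under its centre. Bystander.
- shaker: Small glass shaker with steel cap, 40 mm in diameter, 75 mm high. Origin under its centre. Bystander.
- bowl: Small white bowl, 110 mm in diameter, 50 mm high. Origin under its centre. Bystander.
- oil: Green oil bottle, 64 mm in diameter, 190 mm high. Origin under its centre. Bystander.
- mill: Dark wooden pepper mill, 52 mm in diameter, 140 mm high. Origin under its centre. Bystander.
- spoon: Serving spoon with wooden handle, lying along its x axis, 260 mm long. Origin under its middle. Bystander.
- turner: Turner (spatula) with black handle, lying along its x axis, 280 mm long. Origin under its middle. Bystander.
- crank: The loose crank as a whole, about 0.3 kg. It starts standing on the table on its hub, socket down and knob up, and balances so. Origin at the centre of the hub's underside, same axes as hub.
Things that resemble listed ones, but are neither listed nor needed, are in the scene too. What is shaped like the crank but red is not meant.

How it is judged:
By the outcome, as a careful person would: the job done as asked, in the order asked, and still so for the second after the job is handed in, with the robot touching nothing.
It also fails if it takes over 72 s, if anything falls off the work surface, if the arm or the gripper's body presses on something with over 40 N, if the wrist force passes 120 N, or if a joint passes its speed limit or range.

## Robot

A 6-joint arm with a two-finger parallel gripper is mounted at the origin on the work surface. World frame = base frame: x ahead of the robot, y to its left, z up, the work surface at z = 0. Lengths are in m, angles in rad, forces in N, time in s.
With the tool pointing down it reaches from about 0.375 to 0.975 m from the base axis. Payload 3.8 kg.
Tool frame: the origin (TCP) lies at the very end of the fingers, on their centre line; the grasp point (between the pads) lies env.hold_point_z behind it (env.hold_point_z is the distance from the TCP to the grasp point, in m); z points along the fingers, y is the line along which they close (so a half turn about z gives the same grasp; the last joint's range is limited). The gripper opens to 85 mm and grips with 20 to 120 N. Pads are 22 mm wide; open, the fingers measure 114 mm over their backs; the gripper's body (76 mm by 85 mm) begins 54 mm behind the grasp point. The pads swing forward as they close: fully open they stand 13 mm farther back than shut.
Start: joints at [-1.194, 0.264, 1.604, -0, 1.274, -0.037], TCP at [0.271, -0.618, 0.231] pointing down, gripper open.
Joint ranges: [-2.63, 2.63], [-0.94, 2.18], [0.31, 2.57], [-1.31, 4.45], [0, 2.66], [-2.55, 2.55]. Speed limits (rad/s): [2.57, 2.57, 3.14, 3.14, 3.14, 3.14].

## Interface

Orientations are given as [roll, pitch, yaw] about the fixed x, y, z axes, in that order (R = Rz(yaw) Ry(pitch) Rx(roll)).
In Python, from workcell import env, vision gives the robot as it stands.
- The arm moves only by the tool carry_out, never from a script. Its argument "deltas" is one flat list of numbers, 7 for each row, row after row: the shift along the tool's x, y, z in cm, then the turn, a rotation vector about the tool's x, y, z in rad, then the opening, from 0 (shut) to 1 (fully open). A call has 1 to 8 rows; each row shifts and turns the commanded pose from where the row before left it, along the tool's axes as they then stand; what a row does not reach is not made up. A row lasts 1/8 s, in which the tool goes at most 62.5 mm and 10.7 degrees, less where a joint would pass 70% of its speed; a pose out of reach is approached as far as the arm can. A call is refused whole if a number of a shift passes 6.25 or a number of a turn 0.188, either way. A call with a gripper value outside its range is refused whole. The fingers move at their own pace and stop on an object; the grip force is fixed at half the most. Time passes only in rows, so rows that do not move let the fingers close. It gives the time, the measured TCP pose, the force, the opening and the grip force at its end, in the units of the state.
- env.read_state(): the state, without advancing time (a new reading comes with each control period).
- vision.snapshot(name): name is "side" or "top"; returns the picture (420x560x3 uint8, red, green, blue); there is no depth.
- vision.camera_info(name): a dict with "camera_matrix" (3x3 intrinsics, pixels), "k1" (the pictures are not rectified: a ray, as slopes to the right and down, at radius r is drawn at 1 + k1 r^2 times it, then the intrinsics apply), "R" (3x3) and "t" (3): a world point X has camera coordinates R X + t. Camera axes: x right, y down, z forward; pixel columns grow to the right and rows downward; lengths in m; the calibration is good to about 2 mm. A picture is of the moment at which its call begins. camera_info takes no time and is no camera call.
- env.sign_off(): hands the job in; it is judged then, once.
The state is a dict: "t": time; "q": joint angles; "joint_velocities": joint speeds; "joint_efforts": joint torques, N m; "eef_pos": TCP position; "tcp_rot": TCP orientation; "force": force on the tool from outside, world axes, zero at the start; "ft_torque": the same for the moment, N m; "gripper_width": finger opening in m; "grip_force": force on a finger pad.
Only numpy, scipy, OpenCV 4.12 (cv2) and the standard library are available. Lean on these libraries where they do the work, as an engineer would, in place of code of your own. Each camera call takes 0.05 s, during which the arm holds its last target. There are 200 camera calls.

## Working session

There is one attempt and no reset: what is moved stays moved. The work goes in short steps, Python scripts to look and compute and a tool call to move; the robot and the scene stay as the last step left them, time stands still between calls to the robot, and variables do not carry over. Pictures are saved under pics/ and viewed, at most 10 in all, crops included, and the job is handed in when it is done.

Besides the shell and the picture viewer there is one more tool, called after "Call:" by a JSON object that holds its "name" and its "arguments". carry_out: Moves the arm, as the interface text tells. Its arguments: {"type":"object","properties":{"deltas":{"type":"array","items":{"type":"number"}}},"required":["deltas"]}

```bash
mkdir -p pics; python3 - <<'E'
from workcell import env, vision
import cv2, numpy as np
for n in ("side","top"):
    im=vision.snapshot(n); cv2.imwrite(f"pics/{n}0.png",cv2.resize(im[:,:,::-1],(784,588),interpolation=cv2.INTER_CUBIC))
    c=vision.camera_info(n); print(n,{k:np.round(v,4).tolist() for k,v in c.items()})
print(env.hold_point_z); print(env.read_state())
E
```

```text
side {'camera_matrix': [[457.8556, 0.0, 277.2532], [0.0, 457.8556, 213.8385], [0.0, 0.0, 1.0]], 'k1': -0.0037, 'R': [[-0.956, -0.2924, -0.023], [-0.1392, 0.5213, -0.842], [0.2582, -0.8017, -0.539]], 't': [0.5528, 0.1853, 1.0951]}
top {'camera_matrix': [[457.1382, 0.0, 271.4209], [0.0, 457.1382, 205.3378], [0.0, 0.0, 1.0]], 'k1': -0.0787, 'R': [[0.0266, -0.9996, -0.0043], [-0.986, -0.0256, -0.1647], [0.1646, 0.0086, -0.9863]], 't': [-0.0005, 0.5781, 1.0961]}
0.0187
{'t': 0.1, 'q': array([-1.19391124e+00,  2.64719109e-01,  1.60524049e+00, -1.09570640e-05,
        1.27372252e+00, -3.69196796e-02]), 'joint_velocities': array([ 6.35408384e-04,  9.45349924e-05, -6.95479050e-04, -7.10608381e-04,
        1.55821762e-03,  8.30898525e-04]), 'joint_efforts': array([ 8.64370777e-04, -5.16706395e+01, -3.68589699e+01, -5.49777440e-05,
        6.31153991e-03,  1.37352913e-05]), 'eef_pos': array([ 0.27115103, -0.61741317,  0.23005706]), 'tcp_rot': array([-3.13950423e+00, -6.66613213e-05,  4.13807918e-01]), 'force': array([ 0.07900009, -0.31625672, -0.24751765]), 'ft_torque': array([ 0.02367198, -0.04839175, -0.03386285]), 'grip_force': 0.0, 'gripper_width': 0.08524668623643056}
```

View pics/top0.png

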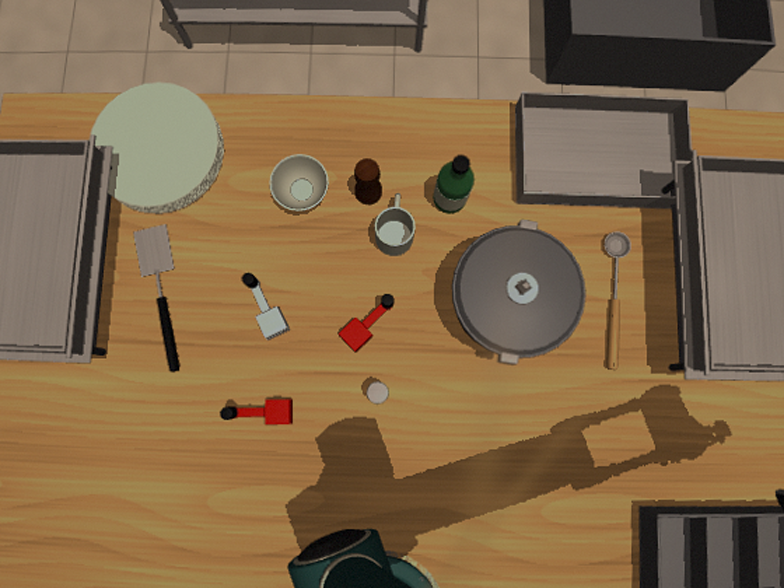

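View pics/side0.png

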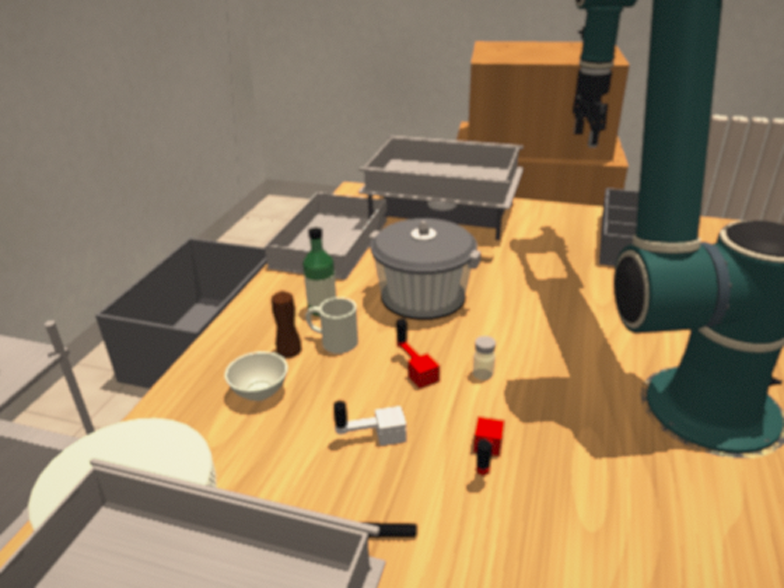

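The top view shows three crank shapes. Two are red, at (278,411) and (356,334), and are decoys. The bare-metal one at (272,322), with its knob at (250,280), fits the description. The shaft is at (523,287). I'll confirm in one enlarged crop of both.

```bash
cat > h.py <<'E'
from workcell import env, vision
import cv2, numpy as np
def ray(n,u,v):
    c=vision.camera_info(n);K=np.array(c["camera_matrix"]);R=np.array(c["R"]);t=np.array(c["t"])
    p=cv2.undistortPoints(np.array([[[u,v]]],float),K,np.array([c["k1"],0,0,0.]))[0,0]
    return -R.T@t, R.T@np.array([p[0],p[1],1])
def atz(n,u,v,z):
    o,d=ray(n,u,v); return o+d*(z-o[2])/d[2]
def proj(n,X):
    c=vision.camera_info(n);R=np.array(c["R"]);t=np.array(c["t"])
    return cv2.projectPoints(np.array(X,float).reshape(-1,1,3),cv2.Rodrigues(R)[0],t,np.array(c["camera_matrix"]),np.array([c["k1"],0,0,0.]))[0][:,0]
def crop(im,x,y,w,h,s): return cv2.resize(im[y:y+h,x:x+w,::-1],None,fx=s,fy=s,interpolation=cv2.INTER_CUBIC)
E
python3 - <<'E'
from h import *
im=vision.snapshot("top")
a=crop(im,165,185,50,65,8); b=crop(im,348,180,50,65,8)
cv2.imwrite("pics/c1.png",np.hstack([a,b]))
E
```

```text
(no output)
```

View pics/c1.png

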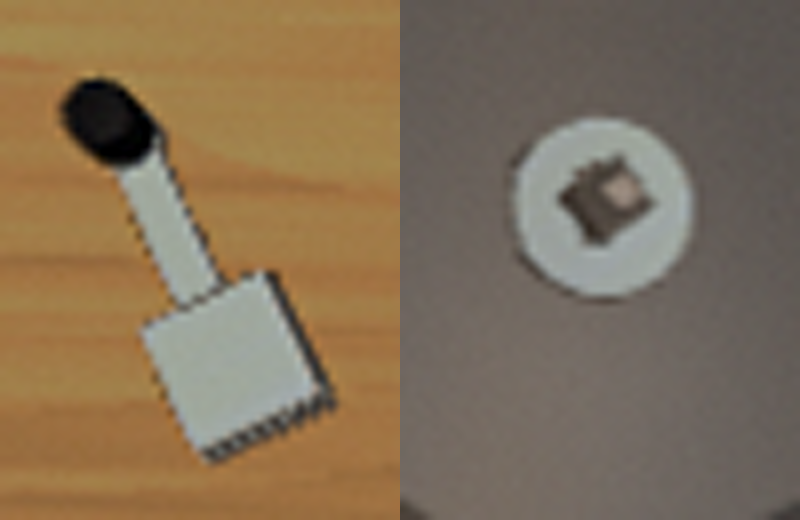

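The crop confirms a metal crank: hub top corners at (145,325), (265,272), (322,395), (205,455), black knob at (97,112). On the right, the boss is centred at (603,207), with the shaft shoulder corners at about (558,195), (620,155), (655,203), (597,243) and the tip at (622,190).

```bash
python3 - <<'E'
from h import *
A=lambda x,y:((x+.5)/8-.5+165,(y+.5)/8-.5+185)
B=lambda x,y:((x-400+.5)/8-.5+348,(y+.5)/8-.5+180)
C=[atz("top",*A(*p),.04) for p in [(145,325),(265,272),(322,395),(205,455)]]
print("hub corners",np.round(C,4)); c=np.mean(C,0);print("hub",c.round(4),"sides",[np.linalg.norm(C[i]-C[i-1]).round(4) for i in range(4)])
for i,j in((3,0),(2,1)): d=C[j]-C[i];print("arm yaw",np.degrees(np.arctan2(d[1],d[0])))
d=C[1]-C[0];print("y-side yaw",np.degrees(np.arctan2(d[1],d[0])))
k=atz("top",*A(97,112),.079);print("knob top",k, np.linalg.norm((k-c)[:2]),np.degrees(np.arctan2(*(k-c)[1::-1])))
print("boss",atz("top",*B(603,207),.156),"diam",np.linalg.norm(atz("top",*B(514,207),.156)-atz("top",*B(693,207),.156)))
S=[atz("top",*B(*p),.17) for p in[(558,195),(655,203),(597,243)]]
print("tip",atz("top",*B(622,190),.182))
print(np.round(S,4)); 
for i,j in((0,2),(2,1)): d=S[j]-S[i];print(np.linalg.norm(d),"yaw",np.degrees(np.arctan2(d[1],d[0])))
s=env.read_state();print(proj("side",[c,atz("top",*B(603,207),.156)])*1.4)
# mug, neighbours
for n,p,z in(("mug",(395,231),.085),("red",(356,334),.04),("oil",(460,163),.19),("shaker",(377,390),.075),("knobred",(388,300),.08)):print(n,atz("top",p[0]/1.4,p[1]/1.4,z).round(3))
E
```

```text
hub corners [[0.5229 0.2362 0.04  ]
 [0.5407 0.1992 0.04  ]
 [0.5024 0.1793 0.04  ]
 [0.4826 0.215  0.04  ]]
hub [0.5121 0.2074 0.04  ] sides [np.float64(0.0455), np.float64(0.041), np.float64(0.0432), np.float64(0.0409)]
arm yaw 27.71256922893384
arm yaw 27.48507652264805
y-side yaw -64.30622303132944
knob top [0.58350849 0.2468922  0.079     ] 0.0815379687263863 28.934113818867605
boss [ 0.56559794 -0.21661298  0.156     ] diam 0.051136517881195526
tip [ 0.56602296 -0.21631276  0.182     ]
[[ 0.5663 -0.2009  0.17  ]
 [ 0.5647 -0.2282  0.17  ]
 [ 0.5529 -0.2118  0.17  ]]
0.01718276779413733 yaw -140.83551019474174
0.020227825092378686 yaw -54.45057081469076
[[389.12961973 415.57949029]
 [422.74894807 233.05802093]]
mug [ 0.673 -0.009  0.085]
red [0.494 0.055 0.04 ]
oil [ 0.762 -0.111  0.19 ]
shaker [0.396 0.015 0.075]
knobred [ 0.551 -0.     0.08 ]
```

Call:
{"name": "carry_out", "arguments": {"deltas": [3.6,-4.3,0,0,0,0,1,3.6,-4.3,0,0,0,0,1,3.6,-4.3,0,0,0,0,1,3.6,-4.3,0,0,0,0,1,3.6,-4.3,0,0,0,0,1,3.6,-4.3,0,0,0,0,1,3.6,-4.3,0,0,0,0,1,3.6,-4.3,0,0,0,0,1]}}

```text
t: 1.15
eef_pos: [0.3968, -0.1855, 0.2312]
tcp_rot: [3.141, -0.0, 0.413]
force: [0.2, 0.2, 0.2]
gripper_width: 0.0855
grip_force: 0.0
```

Call:
{"name": "carry_out", "arguments": {"deltas": [3.6,-4.3,0,0,0,0,1,3.6,-4.3,0,0,0,0,1,3.6,-4.3,0,0,0,0,1,3.6,-4.3,0,0,0,0,1,3.6,-4.3,0,0,0,0,1,3.6,-4.3,0,0,0,0,1,3.6,-4.3,3,0,0,0,1,0,0,0,0,0,-0.073,1]}}

```text
t: 2.15
eef_pos: [0.5048, 0.1917, 0.1986]
tcp_rot: [-3.14, 0.005, 0.493]
force: [0.2, -0.6, 0.2]
gripper_width: 0.0852
grip_force: 0.0
```

Call:
{"name": "carry_out", "arguments": {"deltas": [0,0,0,0,0,0,1]}}

```text
t: 2.28
eef_pos: [0.5056, 0.1893, 0.2008]
tcp_rot: [-3.141, 0.002, 0.488]
force: [0.3, 0.5, -0.2]
gripper_width: 0.0858
grip_force: 0.0
```

Call:
{"name": "carry_out", "arguments": {"deltas": [1.4,-1.3,2,0,0,0,1,0,0,4,0,0,0,1,0,0,4,0,0,0,1,0,0,3,0,0,0,1,0,0,0,0,0,0,1]}}

```text
t: 2.9
eef_pos: [0.5102, 0.2051, 0.0696]
tcp_rot: [-3.141, 0.005, 0.484]
force: [0.9, 0.7, -0.2]
gripper_width: 0.0857
grip_force: 0.0
```

```bash
python3 - <<'E'
from h import *
im=vision.snapshot("side"); im2=vision.snapshot("top")
cv2.imwrite("pics/c2.png",np.hstack([crop(im,225,240,100,100,4),crop(im2,150,175,100,100,4)]))
E
```

```text
(no output)
```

View pics/c2.png

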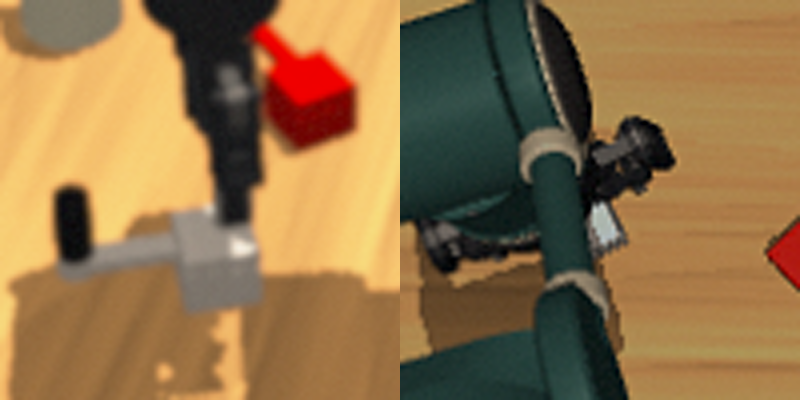

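The fingers straddle the hub along its y axis (hub at about (220,245) in the side crop, clear on both sides). I'll descend and grip.

Call:
{"name": "carry_out", "arguments": {"deltas": [0.3,-0.1,3,0,0,0,1,0,0,2.8,0,0,0,1,0,0,0,0,0,0,1,0,0,0,0,0,0,0,0,0,0,0,0,0,0,0,0,0,0,0,0,0,0,0,0,0,0,0,0]}}

```text
t: 3.88
eef_pos: [0.5164, 0.2099, 0.016]
tcp_rot: [3.141, -0.004, 0.487]
force: [-0.3, -0.1, 6.6]
gripper_width: 0.0425
grip_force: 63.2
```

Call:
{"name": "carry_out", "arguments": {"deltas": [0,0,0,0,0,0,0,0,0,0,0,0,0,0]}}

```text
t: 4.12
eef_pos: [0.5164, 0.2099, 0.016]
tcp_rot: [3.141, -0.004, 0.487]
force: [-0.6, 0.9, 6.6]
gripper_width: 0.0426
grip_force: 63.2
```

Call:
{"name": "carry_out", "arguments": {"deltas": [0,0,-2,0,0,0,0,0,0,-4,0,0,0,0,0,0,-5,0,0,0,0,0,0,-5,0,0,0,0,0,0,-5,0,0,0,0,0,0,0,0,0,0,0]}}

```text
t: 4.88
eef_pos: [0.5177, 0.2101, 0.2294]
tcp_rot: [3.14, -0.01, 0.487]
force: [0.2, -0.1, -4.6]
gripper_width: 0.0433
grip_force: 62.1
```

```bash
python3 - <<'E'
from h import *
im=vision.snapshot("side"); im2=vision.snapshot("top")
cv2.imwrite("pics/c3.png",np.hstack([crop(im,205,165,100,100,4),crop(im2,150,165,100,100,4)]))
s=env.read_state(); print(s["eef_pos"],s["tcp_rot"],s["force"],s["ft_torque"],s["gripper_width"])
E
```

```text
[0.51420554 0.20888054 0.22341803] [3.14157165e+00 2.54372772e-04 4.86814281e-01] [-0.11744405 -0.25968368 -4.39867469] [-0.02451913  0.04342015 -0.01376836] 0.04267400535726408
```

View pics/c3.png

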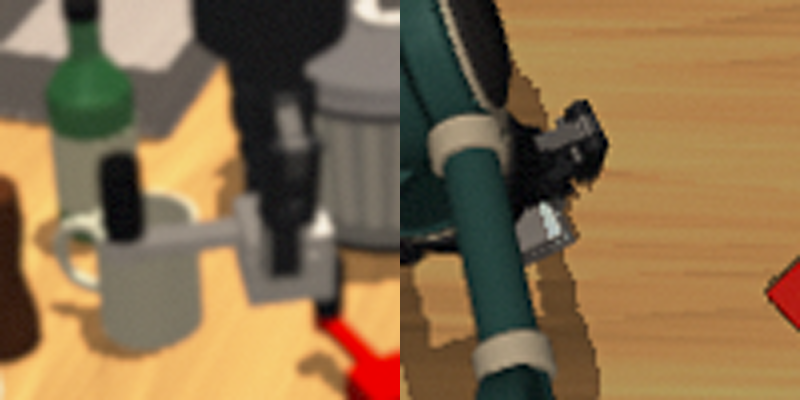

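```bash
cat >> h.py <<'E'
def crank(d,h,tilt,tcp,yaw):
    # bottom corners (+x+y),(-x+y), top (+x+y),(-x+y), knob top, knob-bottom; crank y = -tool y
    L=np.array([[.022,.022,0],[-.022,.022,0],[-.022,.022,.04],[.022,.022,.04],[.08,0,.082],[.08,0,.038]])
    c,s=np.cos(tilt),np.sin(tilt); Ry=np.array([[c,0,s],[0,1,0],[-s,0,c]])
    P=L@Ry.T+[d,0,0]; c,s=np.cos(yaw),np.sin(yaw)
    P=P@np.array([[c,-s,0],[s,c,0],[0,0,1]]).T
    return P+[tcp[0],tcp[1],tcp[2]+h]
E
python3 - <<'E'
from h import *
from scipy.optimize import least_squares
s=env.read_state();tcp=s["eef_pos"];yaw=s["tcp_rot"][2]
obs=np.array([(250,303),(337,290)])
U=lambda p:(p+.5)/4-.5+[205,165]
im=lambda q:(q-[205,165]+.5)*4-.5
kn=np.array([(118,153),(124,240)]) 
w=lambda v:(proj("side",crank(v[0],v[1],v[2],tcp,yaw)[[0,1,4,5]])-U(np.vstack([obs,kn]))).ravel()
r=least_squares(w,[0,-.014,0]);print(r.x,r.fun.round(2)); print(im(proj("side",crank(*r.x,tcp,yaw))).round())
E
```

```text
[-0.00248449 -0.00585103  0.01851244] [ 0.26  0.12 -0.13  0.24 -0.33  1.27  0.21 -1.68]
[[251. 303.]
 [336. 291.]
 [334. 225.]
 [247. 238.]
 [117. 158.]
 [125. 233.]]
```

Call:
{"name": "carry_out", "arguments": {"deltas": [-1,2.6,-1,0,0,0,0,-1.8,4.8,0,0,0,0,0,-2.1,5.6,0,0,0,0,0,-2.1,5.6,0,0,0,0,0,-2.1,5.6,0,0,0,0,0,-2.1,5.6,0,0,0,0,0,-2.1,5.6,0,0,0,0,0,-1.9,4.6,0,0,0,0,0]}}

```text
t: 5.98
eef_pos: [0.5655, -0.2172, 0.2298]
tcp_rot: [-3.137, 0.004, 0.486]
force: [-0.0, 0.4, -2.7]
gripper_width: 0.0429
grip_force: 62.2
```

Call:
{"name": "carry_out", "arguments": {"deltas": [0,0,0,0,0,-0.159,0,0,0,0,0,0,0,0,0,0,0,0,0,0,0]}}

```text
t: 6.35
eef_pos: [0.5664, -0.2147, 0.2316]
tcp_rot: [-3.138, 0.002, 0.644]
force: [-0.6, -0.1, -4.6]
gripper_width: 0.0428
grip_force: 62.5
```

```bash
python3 - <<'E'
from h import *
im=vision.snapshot("side"); im2=vision.snapshot("top")
s=env.read_state(); tcp=s["eef_pos"];print(tcp,s["tcp_rot"],s["force"])
P=proj("side",crank(-.0025,-.012,0,tcp,s["tcp_rot"][2])); print(P.round(1).tolist(), proj("side",[[.5657,-.2165,.156],[.5657,-.2165,.182]]).round(1).tolist())
np.save("p.npy",P)
cv2.imwrite("pics/c4.png",np.hstack([crop(im,255,105,80,90,5),crop(im2,335,150,80,90,5)]))
E
```

```text
[ 0.56706814 -0.21459798  0.23283754] [-3.14020853e+00  7.51699817e-04  6.45348886e-01] [-0.36150574 -0.80110647 -3.39966028]
[[298.0, 150.3], [312.5, 147.7], [312.8, 134.4], [298.0, 136.9], [274.9, 122.7], [275.3, 137.9]] [[301.9, 166.5], [302.0, 158.4]]
```

View pics/c4.png

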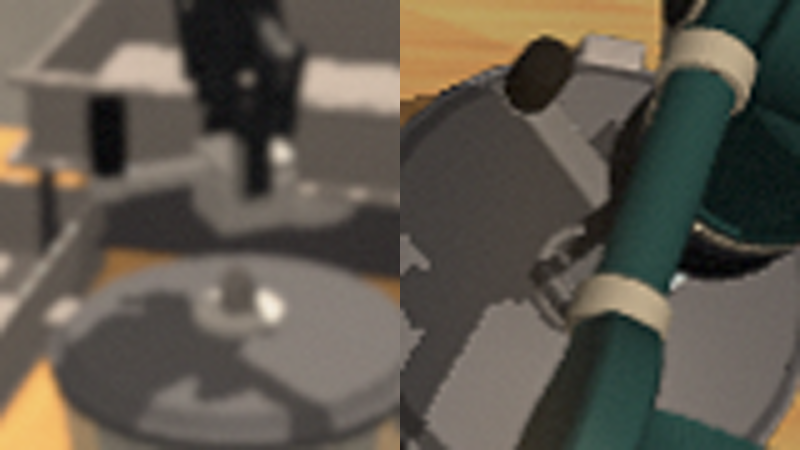

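The side crop shows the hub above the shaft (tip at (238,268), as predicted). The knob sits about 1.4 native px right and 2 px below the prediction. I'll triangulate the knob from both views to get the grasp offset.

```bash
python3 - <<'E'
from h import *
from scipy.optimize import least_squares
s=env.read_state();tcp=s["eef_pos"];yaw=s["tcp_rot"][2]
th=np.linspace(0,2*np.pi,60)
obs={}
for n,(x,y,w,h) in {"side":(266,118,18,27),"top":(352,154,22,22)}.items():
    g=vision.snapshot(n)[y:y+h,x:x+w].max(2); m=(g<62).astype(np.uint8)
    k,l,st,ce=cv2.connectedComponentsWithStats(m); i=1+np.argmax(st[1:,4]); obs[n]=ce[i]+[x,y]
    print(n,st[i],ce[i]+[x,y]); print("\n".join("".join("%4d"%v for v in r) for r in g[::3,::2]))
def cen(n,K):
    pts=np.concatenate([np.c_[K[0]+.0115*np.cos(th),K[1]+.0115*np.sin(th),np.full(60,K[2]+z)] for z in(-.022,.022)])
    hull=cv2.convexHull(proj(n,pts).astype(np.float32)); M=cv2.moments(hull); return np.array([M["m10"],M["m01"]])/M["m00"],M["m00"]
f=lambda K:np.concatenate([cen(n,K)[0]-obs[n] for n in obs])
r=least_squares(f,[.63,-.168,.28],diff_step=1e-3);K=r.x
print(K,r.fun,[cen(n,K)[1] for n in obs]); d=K[:2]-tcp[:2]
print("tcp",tcp,yaw,"knob in tool axes", d@[np.cos(yaw),np.sin(yaw)], d@[np.sin(yaw),-np.cos(yaw)], "underside",K[2]-.06,"h",K[2]-.06-tcp[2])
E
```

```text
side [  6   6   8  16 120] [275.66666667 131.20833333]
 108 105  99  96 114 181 210 211 207
 148 141 147 145 164 185 189 190 190
  94  94  93  64  37  36  44  85 101
  93  93  92  50  15  16  19  71  96
  94  93  93  58  16  14  17  66  94
  94  94  93  57  15  10  15  64  94
 124 116 104  72  14  17  13  65  98
 150 186 158 104  57  43  57 112 139
 112 152 137 118 116 116 114 111 102
top [  4   3  15  15 144] [362.44444444 164.38194444]
 188 188 189 188 187 188 187 188 185 185 187
 190 188 188 187 195 103  57 114 192 192 140
 191 189 193 168  25  39  41  40  40  55 160
 180  91  89  22  34  40  43  42  38  73  77
  70  81  37  30  30  39  41  39  86 109 107
  69  67  61  31  33  36  38  91 109 107 111
  68  68  71  90  82 103 127 124 113 109 107
  71  70  72  71  68 113 127 122 121 114 111
[ 0.62804095 -0.16944301  0.27776409] [-0.05969827 -0.01221268  0.00851238  0.04467002] [150.589307136368, 175.45040608313866]
tcp [ 0.56706814 -0.21459798  0.23283754] 0.6453488856900691 knob in tool axes 0.07587025541353473 0.0005999023806432455 underside 0.21776408667472552 h -0.015073452002590554
```

Call:
{"name": "carry_out", "arguments": {"deltas": [0.2,0.1,2,0,0,0,0,0,0,1,0,0,0,0,0,0,1,0,0,0,0,0,0,0,0,0,0,0]}}

```text
t: 7.05
eef_pos: [0.5687, -0.2148, 0.192]
tcp_rot: [-3.139, 0.002, 0.646]
force: [0.5, -0.5, -3.6]
gripper_width: 0.0432
grip_force: 62.6
```

Call:
{"name": "carry_out", "arguments": {"deltas": [0,0,0.5,0,0,0,0,0,0,0,0,0,0,0]}}

```text
t: 7.3
eef_pos: [0.5696, -0.2152, 0.1887]
tcp_rot: [-3.141, 0.0, 0.646]
force: [-0.1, 0.9, -4.4]
gripper_width: 0.043
grip_force: 62.6
```

Call:
{"name": "carry_out", "arguments": {"deltas": [0,-0.1,0.4,0,0,0,0,0,0,0.3,0,0,0,0,0,0,0,0,0,0,0]}}

```text
t: 7.68
eef_pos: [0.5688, -0.2142, 0.1814]
tcp_rot: [-3.141, 0.0, 0.646]
force: [-0.6, 0.1, -4.1]
gripper_width: 0.0424
grip_force: 62.6
```

Call:
{"name": "carry_out", "arguments": {"deltas": [0,0,0.4,0,0,0,0,0,0,0.3,0,0,0,0,0,0,0,0,0,0,0]}}

```text
t: 8.05
eef_pos: [0.5687, -0.2142, 0.1742]
tcp_rot: [-3.141, 0.0, 0.646]
force: [-1.5, 0.3, -3.7]
gripper_width: 0.043
grip_force: 62.6
```

Call:
{"name": "carry_out", "arguments": {"deltas": [0,0,0.3,0,0,0,0,0,0,0.2,0,0,0,0,0,0,0,0,0,0,0]}}

```text
t: 8.43
eef_pos: [0.5694, -0.2146, 0.172]
tcp_rot: [3.141, -0.001, 0.646]
force: [-3.6, 1.6, 5.6]
gripper_width: 0.043
grip_force: 63.7
```

Call:
{"name": "carry_out", "arguments": {"deltas": [0,0,0.2,0,0,0,0,0,0,0,0,0,0,0]}}

```text
t: 8.68
eef_pos: [0.5694, -0.2146, 0.1719]
tcp_rot: [3.14, -0.001, 0.646]
force: [-7.6, 2.8, 13.7]
gripper_width: 0.0426
grip_force: 64.7
```

Call:
{"name": "carry_out", "arguments": {"deltas": [0,0,0,0,0,0,1,0,0,0,0,0,0,1,0,0,0,0,0,0,1,0,0,0,0,0,0,1,0,0,-2,0,0,0,1,0,0,-4,0,0,0,1,0,0,-4,0,0,0,1,0,0,0,0,0,0,1]}}

```text
t: 9.68
eef_pos: [0.572, -0.2155, 0.2746]
tcp_rot: [3.132, -0.005, 0.646]
force: [-0.1, 0.1, 0.2]
gripper_width: 0.0855
grip_force: 0.0
```

```bash
python3 - <<'E'
from h import *
im=vision.snapshot("side"); im2=vision.snapshot("top")
s=env.read_state(); print(s["eef_pos"],s["tcp_rot"],s["force"])
M=np.array([.5657,-.2165,.156])
P=crank(0,0,0,M,.645); print(((proj("side",P)-[255,105]+.5)*5-.5).round().tolist())
cv2.imwrite("pics/c5.png",np.hstack([crop(im,255,105,80,90,5),crop(im2,335,150,80,90,5)]))
E
```

```text
[ 0.56960345 -0.2145822   0.26955656] [ 3.13930158e+00 -1.27358380e-03  6.45848210e-01] [-1.21465616  0.16840739 -0.7314192 ]
[[216.0, 332.0], [287.0, 319.0], [288.0, 256.0], [216.0, 269.0], [104.0, 201.0], [106.0, 273.0]]
```

View pics/c5.png

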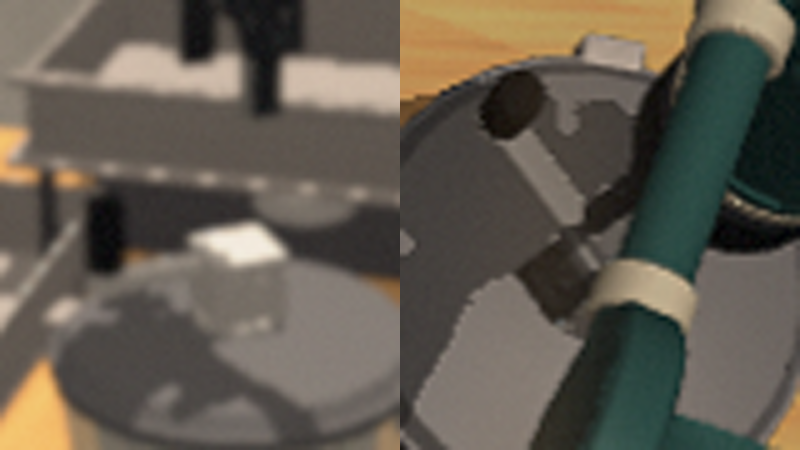

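The crank is home: the hub's bottom corner is at (210,333) against a predicted (216,332), and the knob matches. Next I'll square the tool to the world axes and grip the knob.

Call:
{"name": "carry_out", "arguments": {"deltas": [0,0,0,0,0,0.161,1,0,0,0,0,0,0.161,1,0,0,0,0,0,0.161,1,0,0,0,0,0,0.161,1,3,-2.4,0,0,0,0,1,3,-2.3,0,0,0,0,1,0,0,0,0,0,0,1,0,0,0,0,0,0,1]}}

```text
t: 10.78
eef_pos: [0.628, -0.1672, 0.2663]
tcp_rot: [-3.141, 0.003, 0.002]
force: [-0.4, -0.2, 0.1]
gripper_width: 0.0855
grip_force: 0.0
```

Call:
{"name": "carry_out", "arguments": {"deltas": [0.2,0.1,3,0,0,0,1,0,0,3.5,0,0,0,1,0,0,0,0,0,0,1,0,0,0,0,0,0,0,0,0,0,0,0,0,0,0,0,0,0,0,0,0,0,0,0,0,0,0,0,0,0,0,0,0,0,0]}}

```text
t: 11.78
eef_pos: [0.6318, -0.1684, 0.2041]
tcp_rot: [3.141, -0.002, 0.002]
force: [1.1, 0.3, 4.0]
gripper_width: 0.0212
grip_force: 58.8
```

Call:
{"name": "carry_out", "arguments": {"deltas": [0,0,0,0,0,0,0,0,0,0,0,0,0,0]}}

```text
t: 12.02
eef_pos: [0.6319, -0.1683, 0.2039]
tcp_rot: [3.141, -0.002, 0.002]
force: [1.7, 0.5, 5.8]
gripper_width: 0.0212
grip_force: 59.1
```

Call:
{"name": "carry_out", "arguments": {"deltas": [0.54,0.82,0,0,0,0,0,0.8,1.93,0,0,0,0,0,0.27,2.07,0,0,0,0,0,-0.27,2.07,0,0,0,0,0,0,0,0,0,0,0,0]}}

```text
t: 12.65
eef_pos: [0.6444, -0.2392, 0.2035]
tcp_rot: [3.141, -0.0, 0.0]
force: [0.4, -0.2, 6.3]
gripper_width: 0.0208
grip_force: 59.1
```

Call:
{"name": "carry_out", "arguments": {"deltas": [-0.8,1.93,0,0,0,0,0,-1.27,1.66,0,0,0,0,0,-1.66,1.27,0,0,0,0,0,-1.93,0.8,0,0,0,0,0,-2.07,0.27,0,0,0,0,0,0,0,0,0,0,0,0]}}

```text
t: 13.4
eef_pos: [0.5663, -0.2967, 0.2038]
tcp_rot: [-3.141, -0.0, 0.0]
force: [-0.9, 0.6, 6.4]
gripper_width: 0.0212
grip_force: 59.2
```

Call:
{"name": "carry_out", "arguments": {"deltas": [-2.07,-0.27,0,0,0,0,0,-1.93,-0.8,0,0,0,0,0,-1.66,-1.27,0,0,0,0,0,-1.27,-1.66,0,0,0,0,0,-0.8,-1.93,0,0,0,0,0,-0.27,-2.07,0,0,0,0,0,0.27,-2.07,0,0,0,0,0,0.8,-1.93,0,0,0,0,0]}}

```text
t: 14.4
eef_pos: [0.4966, -0.1766, 0.2038]
tcp_rot: [3.141, 0.002, 0.001]
force: [-2.5, -0.3, 6.9]
gripper_width: 0.0208
grip_force: 59.3
```

Call:
{"name": "carry_out", "arguments": {"deltas": [1.27,-1.66,0,0,0,0,0,1.66,-1.27,0,0,0,0,0,1.93,-0.8,0,0,0,0,0,2.07,-0.27,0,0,0,0,0,2.07,0.27,0,0,0,0,0,1.93,0.8,0,0,0,0,0,1.66,1.27,0,0,0,0,0,1.27,1.66,0,0,0,0,0]}}

```text
t: 15.4
eef_pos: [0.6377, -0.1763, 0.2037]
tcp_rot: [-3.141, -0.001, 0.003]
force: [0.2, 1.8, 6.0]
gripper_width: 0.0205
grip_force: 59.0
```

Call:
{"name": "carry_out", "arguments": {"deltas": [0.8,1.93,0,0,0,0,0,0.27,2.07,0,0,0,0,0,-0.27,2.07,0,0,0,0,0,-0.8,1.93,0,0,0,0,0,-1.27,1.66,0,0,0,0,0,-1.66,1.27,0,0,0,0,0,-1.93,0.8,0,0,0,0,0,-2.07,0.27,0,0,0,0,0]}}

```text
t: 16.4
eef_pos: [0.5675, -0.297, 0.2038]
tcp_rot: [-3.141, -0.002, 0.001]
force: [1.9, 2.9, 5.7]
gripper_width: 0.0212
grip_force: 59.2
```

Call:
{"name": "carry_out", "arguments": {"deltas": [-2.07,-0.27,0,0,0,0,0,-1.93,-0.8,0,0,0,0,0,-1.66,-1.27,0,0,0,0,0,-1.27,-1.66,0,0,0,0,0,-0.8,-1.93,0,0,0,0,0,-0.27,-2.07,0,0,0,0,0,0.27,-2.07,0,0,0,0,0,0.8,-1.93,0,0,0,0,0]}}

```text
t: 17.4
eef_pos: [0.4966, -0.1766, 0.2038]
tcp_rot: [3.141, 0.002, 0.001]
force: [-2.6, -0.1, 7.9]
gripper_width: 0.021
grip_force: 59.3
```

Call:
{"name": "carry_out", "arguments": {"deltas": [1.27,-1.66,0,0,0,0,0,1.66,-1.27,0,0,0,0,0,1.93,-0.8,0,0,0,0,0,2.07,-0.27,0,0,0,0,0,2.07,0.27,0,0,0,0,0,1.93,0.8,0,0,0,0,0,1.66,1.27,0,0,0,0,0,1.27,1.66,0,0,0,0,0]}}

```text
t: 18.4
eef_pos: [0.6377, -0.1763, 0.2037]
tcp_rot: [-3.141, -0.001, 0.003]
force: [-0.8, 0.2, 4.6]
gripper_width: 0.0209
grip_force: 59.1
```

Call:
{"name": "carry_out", "arguments": {"deltas": [0.8,1.93,0,0,0,0,0,0.27,2.07,0,0,0,0,0,-0.27,2.07,0,0,0,0,0,-0.8,1.93,0,0,0,0,0,-1.27,1.66,0,0,0,0,0,-1.66,1.27,0,0,0,0,0,0,0,0,0,0,0,0,0,0,0,0,0,0,0]}}

```text
t: 19.4
eef_pos: [0.607, -0.2867, 0.2038]
tcp_rot: [3.141, -0.001, 0.001]
force: [0.0, 0.5, 6.8]
gripper_width: 0.0209
grip_force: 59.3
```

Call:
{"name": "carry_out", "arguments": {"deltas": [0,0,0,0,0,0,1,0,0,0,0,0,0,1,0,0,0,0,0,0,1,0,0,0,0,0,0,1,0,0,-3,0,0,0,1,0,0,-5,0,0,0,1,0,0,-5,0,0,0,1,0,0,0,0,0,0,1]}}

```text
t: 20.4
eef_pos: [0.6097, -0.287, 0.3398]
tcp_rot: [3.136, -0.01, 0.002]
force: [0.8, -0.2, 0.1]
gripper_width: 0.0855
grip_force: 0.0
```

Call:
{"name": "carry_out", "arguments": {"deltas": [-1,5,0,0,0,0,1,-2,5,0,0,0,0,1,-2,5,0,0,0,0,1,-2,5,0,0,0,0,1,0,5,0,0,0,0,1,0,0,0,0,0,0,1,0,0,0,0,0,0,1]}}

```text
t: 21.28
eef_pos: [0.5375, -0.5355, 0.3313]
tcp_rot: [-3.139, 0.001, 0.001]
force: [0.2, 0.3, -0.1]
gripper_width: 0.0853
grip_force: 0.0
```

```bash
python3 - <<'E'
from h import *
im=vision.snapshot("side"); im2=vision.snapshot("top")
M=np.array([.5657,-.2165,.156])
P=crank(0,0,0,M,-np.pi/3); print(((proj("side",P)-[235,95]+.5)*4-.5).round().tolist(),((proj("top",P)-[325,150]+.5)*4-.5).round().tolist())
cv2.imwrite("pics/c6.png",np.hstack([crop(im,235,95,100,110,4),crop(im2,325,150,100,110,4)]))
cv2.imwrite("pics/top9.png",cv2.resize(im2[:,:,::-1],(784,588)))
E
```

```text
[[232.0, 278.0], [248.0, 305.0], [248.0, 254.0], [232.0, 228.0], [241.0, 141.0], [241.0, 196.0]] [[207.0, 171.0], [140.0, 208.0], [154.0, 195.0], [223.0, 157.0], [355.0, 126.0], [332.0, 143.0]]
```

View pics/c6.png

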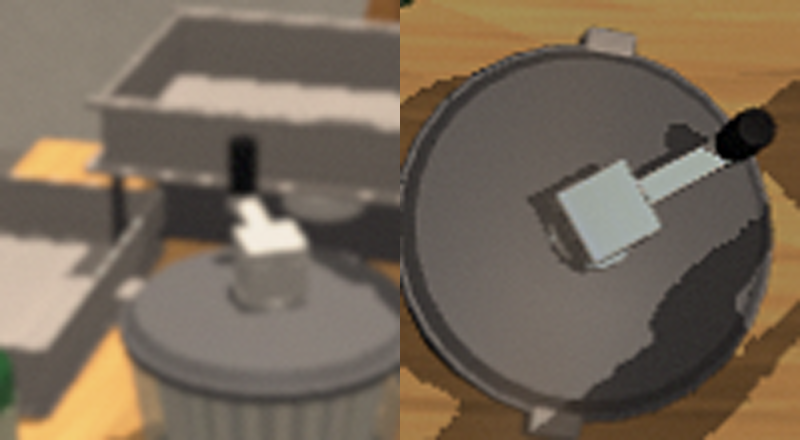

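View pics/top9.png

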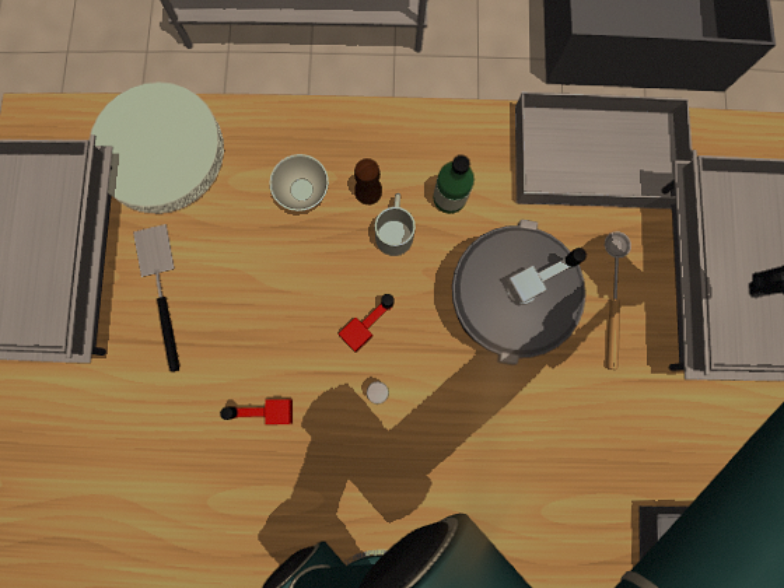

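The crank sits home at the predicted pose: side-view hub bottom at about (245,305), and top-view knob at (357,128) within its half of the crop, against a predicted (355,126). Everything else is where it was.

```bash
python3 -c "
from workcell import env; print(env.sign_off())"
```

```text
the job is handed in; nothing more can be done
None
```

The crank is fitted fully home on the shaft, wound about 2¼ turns clockwise and left at rest with nothing else moved, and the job was handed in at about 21 s of the 72 s allowed.

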